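Mount an empty take-up reel on the bench winder

TASK

Set up the winder for the next cord: put the thinner of the two loose collars on the spindle first, then the small reel on top of it, turning the reel until it drops over the driving dog and sits fully down on the collar, and last push the swing keeper fully home under the spindle head so that the reel cannot lift off. Leave the thick collar and the other things on the bench where they are.

Things in the scene. Friction and masses are not known exactly. Their poses are not given: they have to be found in the camera images.
- winder: Bench winder, fixed: grey gear case 150 (x) by 200 (y) by 50 mm high, its centre 10 mm to +y of the spindle; motor on its +x side. Origin on the bench on the spindle axis, z up. 75 mm to +y of the axis stands the keeper's post, 23 mm thick, its top 115 mm above the bench. A thin cord guide, 116 mm tall, stands at x +55, y -78 mm.
- seat (a point): Centre of the upper face of the 70 mm carrier disc at the spindle's foot, 58 mm above the bench, on the spindle axis; axes as the winder's. The driving dog, a 6 mm pin, stands on the disc 24.5 mm from the axis, 22 mm tall. The spindle is braked and does not turn, but the dog's angle about the axis differs each time and is not reported: find it by feel or by eye.
- collar_thin: The thinner aluminium collar, a plain ring: 38 mm outside, 17 mm bore, 15 mm high, about 90 g. Origin at the centre of its underside, z along its axis. Lies flat on the bench at the start. It belongs on the disc, inside the dog.
- collar_thick: The thick aluminium collar: 38 mm outside, 17 mm bore, 30 mm high. Not wanted: with it under the reel the keeper cannot close. Origin at the centre of its underside.
- reel: Small empty grey reel standing upright: two 64 mm flanges (top one 5 mm thick), 40 mm high, barrel 33 mm, bore 17 mm, about 140 g. Origin at the centre of its underside, z up. Its underside has four open driving slots, 10 mm wide, 9 mm deep, running out from the bore along its own +x, +y, -x, -y; any of them fits the dog.
- keeper (a joint): Angle of the swing keeper, a 5 mm steel plate, underside 115 mm above the bench, hinged on the post's vertical axis. 0: home, its notch round the spindle neck, against a stop; grows as it swings out anticlockwise seen from above (1.57: pointing to winder +x; at most 2.4). Stiff hinge (0.08 N m): stays where left. Starts swung out.
- peg (a point): Middle of the keeper's thumb peg, an upright pin 10 mm in diameter that stands 22 mm above the plate, its middle 131 mm above the bench, 40 mm from the pivot; push it sideways to swing the keeper. With the keeper home it is at winder x +3, y +35 mm.
- jar: Closed white jar, 60 mm in diameter and 85 mm high; bystander. Origin at the centre of its underside.
- screwdriver: Screwdriver lying on the bench, 170 mm long; bystander.
- sanding_block: Wooden block 90 by 130 by 18 mm lying flat; bystander. Origin at the centre of its underside.
- reel_top (a point): Centre of the reel's top face, 40 mm above its underside. With the reel down on the thin collar and the dog in a slot this is 55 mm above seat; while the reel still rides on the dog it is 7 mm higher, and then it blocks the keeper.
- nose (a point): Tip of the spindle, 137 mm above the bench (79 mm above seat). The spindle is 15 mm in diameter; under the head (15 mm in diameter, tapered nose, its underside 15 mm below this point) is a 10 mm neck, 11 mm long, where the keeper goes in.
Mind the look-alikes: they are no part of the job. Leave any red or yellow look-alike of the collar_thin alone. There is more than one size of the reel; the job needs the larger.

How it is judged:
By the outcome, as a careful person would: the job done as asked, in the order asked, and still so for the second after the job is handed in, with the robot touching nothing.
It also fails if it takes over 72 s, if anything falls off the work surface, if the arm or the gripper's body presses on something with over 40 N, if the wrist force passes 120 N, or if a joint passes its speed limit or range.

ROBOT

A 6-joint arm with a two-finger parallel gripper is mounted at the origin on the work surface. World frame = base frame: x ahead of the robot, y to its left, z up, the work surface at z = 0. Lengths are in m, angles in rad, forces in N, time in s.
With the tool pointing down it reaches from about 0.35 to 0.95 m from the base axis. Payload 17.4 kg.
Tool frame: the origin (TCP) lies midway between the tips of the shut fingers; the grasp point (between the pads) lies ctrl.pinch_z behind it (ctrl.pinch_z is the distance from the TCP to the grasp point, in m); z points along the fingers, x is the direction in which the jaws open and shut, and the axes are right-handed (so a half turn about z gives the same grasp; the last joint's range is limited). The gripper opens to 93 mm and grips with 3 to 60 N. Pads are 15 mm wide; open, the fingers measure 128 mm over their backs; the gripper's body (75 mm by 188 mm) begins 65 mm behind the grasp point.
Start: joints at [1.259, 0.116, 1.442, -0, 1.584, -0.038], TCP at [0.183, 0.65, 0.219] pointing down, gripper open.
Joint ranges: [-2.83, 2.83], [-0.83, 2.19], [0.07, 2.5], [-1.14, 4.28], [0.01, 3], [-2.97, 2.97]. Speed limits (rad/s): [1.89, 1.89, 2.22, 3.14, 3.14, 3.14].

INTERFACE

Orientations are given as [roll, pitch, yaw] about the fixed x, y, z axes, in that order (R = Rz(yaw) Ry(pitch) Rx(roll)).
In Python, from workcell import ctrl gives the robot as it stands. The module is installed in compiled form; this text tells all that it offers. Calls block until the motion is done:
- ctrl.move_ptp(position, orientation): joint-space move of the TCP to a pose.
- ctrl.move_linear(position, orientation=None, feed=0.15, max_force=None): straight line of the TCP; orientation=None keeps the orientation; feed is the mean speed in m/s. With max_force (N) it stops when the force on the tool has changed by that much, and returns True; else False.
- ctrl.move_joints(angles): joint-space move.
- ctrl.gripper_to(opening, strength=None): opening from 0.0 (shut) to 1.0 (fully open); strength is the grip in N (None keeps the last); returns when the fingers have stopped.
- ctrl.sleep(seconds).
- ctrl.inverse_kinematics(position, orientation): joint angles nearest the present ones, or None.
- ctrl.read_state(): the state.
- ctrl.capture(name): name is "side" or "top" or "wrist"; returns the picture (420x560x3 uint8, red, green, blue); there is no depth.
- ctrl.calibration(name): a dict with "fov_y" (degrees; the focal length in pixels is half the picture's height over the tangent of half this angle, whatever the lens; pixels are square), "cx", "cy" (the principal point, pixels), "extrinsics" (4x4, takes a point from camera to world coordinates). Camera axes: x right, y up, looking along -z (the intrinsics and any distortion apply to the point x, -y, -z); pixel columns grow to the right and rows downward; lengths in m; the calibration is good to about 2 mm. A picture is of the moment at which its call begins: read the wrist's pose just before it. calibration takes no time and is no camera call; for the wrist camera it gives the pose at the moment of the call.
A pose or a line that the arm cannot do raises ctrl.MotionError and nothing moves.
- ctrl.hand_in(): hands the job in, once; it reports no verdict.
The state is a dict: "clock": time; "joint_positions": joint angles; "qd": joint speeds; "tau": joint torques, N m; "tool_pos": TCP position; "tool_rot": TCP orientation; "contact_force": force on the tool from outside, world axes, zero at the start; "ft_torque": the same for the moment, N m; "grip_width": opening from 0.0 (shut) to 1.0 (fully open).
Only numpy, scipy, OpenCV 4.12 (cv2) and the standard library are available. Lean on these libraries where they do the work, as an engineer would, in place of code of your own. Each camera call takes 0.05 s, during which the arm holds its last target. There are 200 camera calls.

## Working session

There is one attempt and no reset: what is moved stays moved. The work goes in short steps, each a Python script; the robot and the scene stay as the last script left them, time stands still between calls to the robot, and variables do not carry over. Pictures are saved under pics/ and viewed, about 8 in all and at most 12, crops included, and the job is handed in when it is done.

```bash
mkdir -p pics; cat > h.py <<'E'
import numpy as np, cv2
from workcell import ctrl
def cap(n,f=None):
    im=ctrl.capture(n)[:,:,::-1].copy()
    if f: cv2.imwrite('pics/'+f+'.png',im)
    return im
def ray(c,uv):
    f=210/np.tan(np.radians(c['fov_y']/2)); E=np.array(c['extrinsics'])
    d=np.array([(uv[0]-c['cx'])/f,-(uv[1]-c['cy'])/f,-1.]); return E[:3,3],E[:3,:3]@d
def onz(c,uv,z):
    o,d=ray(c,uv); return (o+d*(z-o[2])/d[2])[:2]
def proj(c,p):
    f=210/np.tan(np.radians(c['fov_y']/2)); E=np.array(c['extrinsics'])
    q=E[:3,:3].T@(np.array(p)-E[:3,3]); return np.array([c['cx']+f*q[0]/-q[2],c['cy']-f*q[1]/-q[2]])
E
python3 - <<'E'
from h import *
for n in('top','side'):
    im=cap(n,n+'0'); c=ctrl.calibration(n); print(n,c)
s=ctrl.read_state(); print(s['clock'],s['tool_rot'],ctrl.pinch_z)
a=cv2.imread('pics/top0.png');
cv2.imwrite('pics/t0b.png',cv2.resize(a,(800,600),interpolation=cv2.INTER_CUBIC))
E
```

```text
top {'fov_y': 42.26445585860129, 'cx': 282.44046598879254, 'cy': 209.4554347728649, 'extrinsics': array([[ 0.01763627,  0.99501079, -0.09819617,  0.43793453],
       [-0.99982973,  0.01701744, -0.00713606, -0.02468465],
       [-0.00542941,  0.09830531,  0.99514149,  1.29328434],
       [ 0.        ,  0.        ,  0.        ,  1.        ]])}
side {'fov_y': 51.57962250687473, 'cx': 279.54355825048293, 'cy': 210.11251486637323, 'extrinsics': array([[ 0.83096496,  0.43009638, -0.35286588,  0.23516272],
       [-0.55605152,  0.62222945, -0.55103286, -0.51537982],
       [-0.01743369,  0.65410061,  0.75620662,  0.83534377],
       [ 0.        ,  0.        ,  0.        ,  1.        ]])}
0.1 [-3.14154081e+00  1.01408898e-03  1.29694973e+00] 0.0188
```

View pics/t0b.png

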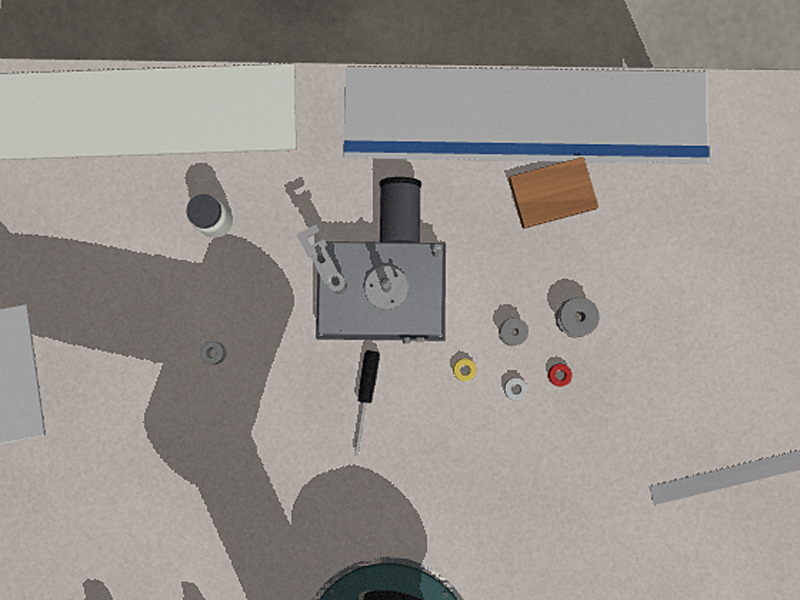

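View pics/side0.png

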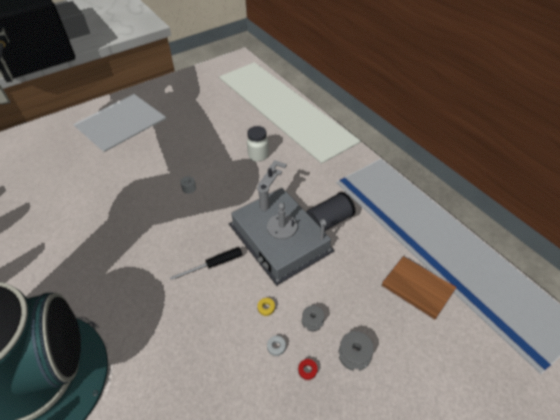

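```bash
python3 - <<'E'
from h import *
a=cv2.imread('pics/top0.png'); s=cv2.imread('pics/side0.png')
cr=lambda im,u,v,r:cv2.resize(im[v-r:v+r,u-r:u+r],(390,290) if 0 else (290,290),interpolation=cv2.INTER_CUBIC)
o=np.vstack([np.hstack([cr(s,188,185,20),cr(s,277,345,20)]),np.hstack([cr(a,269,195,50),cr(s,283,215,50)])])
cv2.imwrite('pics/c1.png',o)
c=ctrl.calibration('top')
for n,u,v,z in[('colL',213,352,.02),('colR',515,388,.02),('reel',578,316,.04),('spindle',385,286,.1),('small',513,331,.03),('jar',205,212,.085),('block',553,193,.018)]:
    print(n,onz(c,(u*.7,v*.7),z))
f=ctrl.calibration('wrist'); print(f,ctrl.read_state()['tool_pos'])
E
```

```text
colL [0.47128965 0.29520528]
colR [ 0.42139956 -0.19972668]
reel [ 0.53916878 -0.29835664]
spindle [0.57575368 0.01284286]
small [ 0.51366942 -0.19477451]
jar [0.69060752 0.30081477]
block [ 0.74648006 -0.26233422]
{'fov_y': 66.79269529988859, 'cx': 281.47613859961933, 'cy': 209.7841500748255, 'extrinsics': array([[ 0.26999655, -0.93380452, -0.23475727,  0.11813393],
       [ 0.96285967,  0.26140063,  0.06760898,  0.66819126],
       [-0.00176787, -0.2442925 ,  0.96969998,  0.38451794],
       [ 0.        ,  0.        ,  0.        ,  1.        ]])} [0.18246694 0.64969011 0.21800243]
```

View pics/c1.png

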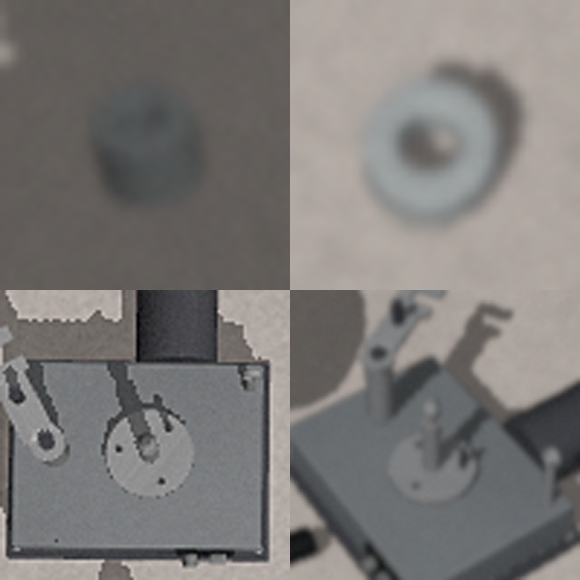

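```bash
python3 - <<'E'
from h import *
import pickle
R=[np.pi,0,0]
ctrl.gripper_to(0.62)
ctrl.move_ptp([.576,.013,.26],R); c1=ctrl.calibration('wrist'); cap('wrist','w1')
ctrl.move_ptp([.42,-.2,.2],R); c2=ctrl.calibration('wrist'); cap('wrist','w2')
pickle.dump((c1,c2),open('c.pkl','wb')); s=ctrl.read_state(); print(s['clock'],s['grip_width'],s['joint_positions'])
a=np.hstack([cv2.imread('pics/w1.png'),cv2.imread('pics/w2.png')]);cv2.imwrite('pics/w12.png',np.vstack([cv2.imread('pics/w1.png')[60:360,:], cv2.imread('pics/w2.png')[60:360,:]]))
E
```

```text
4.6583 0.6214029418733693 [-4.97450447e-01 -3.48991936e-01  1.89632806e+00  2.50078807e-04
  1.59378296e+00 -4.98480800e-01]
```

View pics/w12.png

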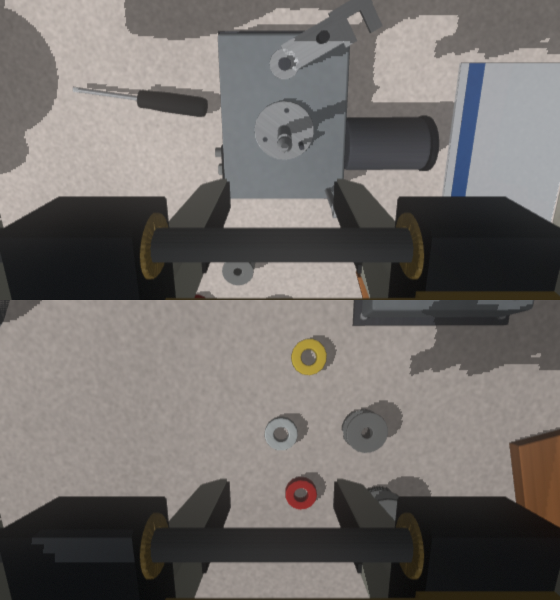

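```bash
python3 - <<'E'
from h import *
import pickle
c1,c2=pickle.load(open('c.pkl','rb'))
w1=cv2.imread('pics/w1.png');w2=cv2.imread('pics/w2.png')
def hough(im,u,v,r,rm,rM):
    g=cv2.cvtColor(im[v-r:v+r,u-r:u+r],cv2.COLOR_BGR2GRAY); g=cv2.resize(g,None,fx=4,fy=4,interpolation=cv2.INTER_CUBIC)
    q=cv2.HoughCircles(g,cv2.HOUGH_GRADIENT,1,40,param1=120,param2=15,minRadius=4*rm,maxRadius=4*rM)
    return None if q is None else [(u-r+x[0]/4,v-r+x[1]/4,x[2]/4) for x in q[0][:2]]
q=hough(w2,281,193,30,13,20); print('collar',q,[onz(c2,x[:2],.015) for x in q])
q=hough(w1,285,190,45,25,36); print('disc',q,[onz(c1,x[:2],.058) for x in q])
q=hough(w1,284,124,25,10,17); print('post',q,[onz(c1,x[:2],.117) for x in q or []])
sp=w1[140:240,235:335]; k=w1[60:160,250:390]
o=np.hstack([cv2.resize(sp,(400,400),interpolation=cv2.INTER_CUBIC),cv2.resize(k[:,:100],(400,400),interpolation=cv2.INTER_CUBIC)])
cv2.imwrite('pics/z1.png',o)
print('tcp',proj(c2,[.42,-.2,.2]))
E
```

```text
collar [(np.float32(281.875), np.float32(192.125), np.float32(13.875))] [array([ 0.42164592, -0.20059921])]Traceback (most recent call last):
  File "<stdin>", line 10, in <module>
TypeError: 'NoneType' object is not iterable
```

```bash
python3 - <<'E'
from h import *
import pickle
c1,c2=pickle.load(open('c.pkl','rb'))
w1=cv2.imread('pics/w1.png')
sp=w1[140:240,235:335]; k=w1[60:160,280:380]
o=np.hstack([cv2.resize(sp,(400,400),interpolation=cv2.INTER_CUBIC),cv2.resize(k,(400,400),interpolation=cv2.INTER_CUBIC)])
cv2.imwrite('pics/z1.png',o)
print('tcp',proj(c2,[.42,-.2,.2]))
E
```

```text
tcp [279.4448615  254.25440275]
```

View pics/z1.png

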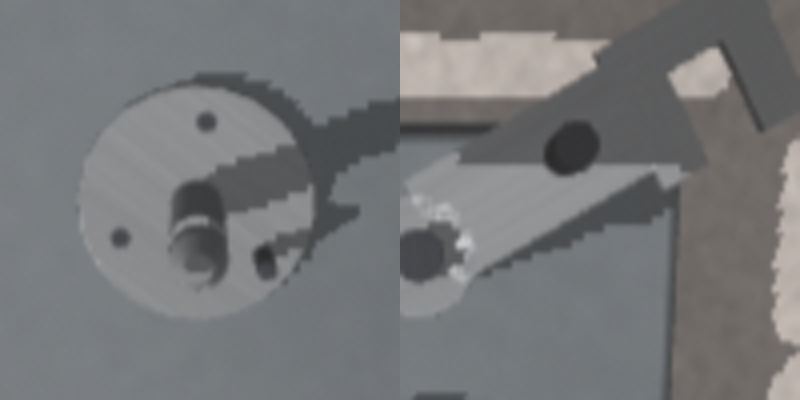

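```bash
python3 - <<'E'
from h import *
import pickle
c1,c2=pickle.load(open('c.pkl','rb'))
d=onz(c1,(284.1,190.4),.058);n=onz(c1,(284.5,204.5),.137);g=onz(c1,(301.2,207),.080)
pv=onz(c1,(283.7,123.2),.121);pg=onz(c1,(323,97),.134)
print(d,n,g,pv,pg)
print('dog',g-d,np.linalg.norm(g-d),np.degrees(np.arctan2(*(g-d)[::-1])))
print('peg',pg-pv,np.linalg.norm(pg-pv)); print('pv-ax',pv-d)
t=cv2.imread('pics/top0.png');ct=ctrl.calibration('top')
# top crop pixel: (219+148/2.9,145+(448-290)/2.9) nose
print('top nose',onz(ct,(219+148/2.9,145+158/2.9),.135),'disc',onz(ct,(219+149/2.9,145+160/2.9),.058))
E
```

```text
[0.57948095 0.01150145] [0.57925263 0.01305935] [ 0.59850783 -0.00318807] [0.57837378 0.08658517] [0.61238242 0.10838172]
dog [ 0.01902688 -0.01468952] 0.024037554552453867 -37.669591556451905
peg [0.03400864 0.02179655] 0.04039402423612611
pv-ax [-0.00110717  0.07508372]
top nose [0.57328017 0.01062587] disc [0.58070228 0.01215239]
```

```bash
python3 - <<'E'
from h import *
import pickle
R=[np.pi,0,0]
ctrl.move_linear([.4215,-.2003,.03],R)
ctrl.move_linear([.4215,-.2003,.003],R,feed=.06,max_force=15)
ctrl.gripper_to(0.0,25); s=ctrl.read_state(); print(s['grip_width']*93,s['tool_pos'])
ctrl.move_linear([.4215,-.2003,.19],R,feed=.2)
ctrl.move_ptp([.5793,.0122,.19],[np.pi,0,.9])
s=ctrl.read_state(); c3=ctrl.calibration('wrist'); im=cap('wrist','w3'); pickle.dump(c3,open('c3.pkl','wb'))
print(s['clock'],s['grip_width']*93,s['tool_pos'],proj(c3,[.5793,.0122,.137]),proj(c3,[.5793,.0122,.058]),proj(c3,s['tool_pos']))
cv2.imwrite('pics/w3z.png',cv2.resize(im[120:320,140:420],(784,560),interpolation=cv2.INTER_CUBIC))
E
```

```text
35.83223592141934 [ 0.42156727 -0.20036198  0.00323815]
9.1417 36.151196543389574 [0.57892585 0.01134632 0.18980341] [282.41463358 225.33603201] [282.28611985 201.30876803] [280.94842675 253.3409457 ]
```

View pics/w3z.png

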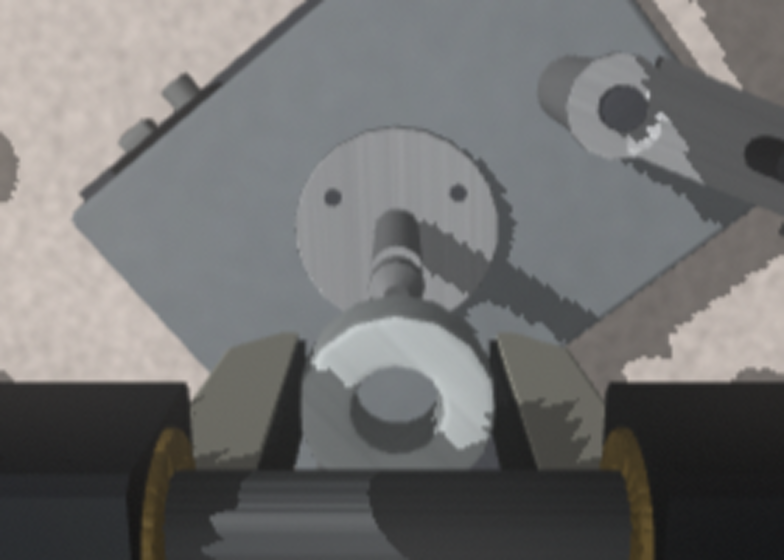

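```bash
python3 - <<'E'
from h import *
import pickle
c3=pickle.load(open('c3.pkl','rb'))
print('hole',onz(c3,(282.0,265.4),.2016),'disc',onz(c3,(281.8,120+226/2.8),.058), ctrl.read_state()['tool_pos'])
E
```

```text
hole [0.58085264 0.01055902] disc [0.57855265 0.01219877] [0.578894   0.01100964 0.19000211]
```

```bash
python3 - <<'E'
from h import *
R=[np.pi,0,.9]; p=np.array([.5789,.0136])
ctrl.move_linear([*p,.15],R); f0=np.array(ctrl.read_state()['contact_force'])
h=ctrl.move_linear([*p,.115],R,feed=.05,max_force=8)
s=ctrl.read_state(); print(h,s['tool_pos'],np.array(s['contact_force'])-f0,s['clock'])
if not h:
    h=ctrl.move_linear([*p,.070],R,feed=.08,max_force=8)
    s=ctrl.read_state(); print(h,s['tool_pos'],np.array(s['contact_force'])-f0,s['clock'])
E
```

```text
True [0.57823784 0.01339255 0.13026001] [-2.74580441 -0.81550216 -1.27606361] 10.0667
```

```bash
python3 - <<'E'
from h import *
R=[np.pi,0,.9]; p=np.array([.5789,.0136])
p=p+[-.0009,-.0004]
for i in range(5):
    z=ctrl.read_state()['tool_pos'][2]
    ctrl.move_linear([*p,z+.001],R,feed=.03)
    h=ctrl.move_linear([*p,.070],R,feed=.07,max_force=10)
    s=ctrl.read_state(); f=np.array(s['contact_force']); print(h,p,s['tool_pos'],f,s['clock'])
    if not h or s['tool_pos'][2]<.08: break
    p=p+.0007*f[:2]/max(np.linalg.norm(f[:2]),1)
E
```

```text
False [0.578  0.0132] [0.5779292  0.01317223 0.07013005] [-2.63954742 -0.70698433 -3.16843089] 11.3417
```

```bash
python3 - <<'E'
from h import *
import pickle
R=[np.pi,0,.9]; s=ctrl.read_state()
ctrl.gripper_to(0.55); 
ctrl.move_linear([.578,.0132,.20],R,feed=.2)
c4=ctrl.calibration('wrist'); im4=cap('wrist','w4')
ctrl.gripper_to(0.92)
ctrl.move_ptp([.539,-.290,.2],[np.pi,0,0]); ctrl.sleep(.1); c5=ctrl.calibration('wrist'); im5=cap('wrist','w5')
s=ctrl.read_state(); print(s['clock'],s['tool_pos'])
pickle.dump((c4,c5),open('c45.pkl','wb'))
z=lambda a:cv2.resize(a,(400,400),interpolation=cv2.INTER_CUBIC)
u,v=proj(c5,[.539,-.298,.04]).astype(int);print(u,v)
cv2.imwrite('pics/z45.png',np.hstack([z(im4[140:260,220:340]),z(im5[v-60:v+60,u-60:u+60])]))
E
```

```text
14.7583 [ 0.53949326 -0.28887761  0.2000904 ]
280 204
```

View pics/z45.png

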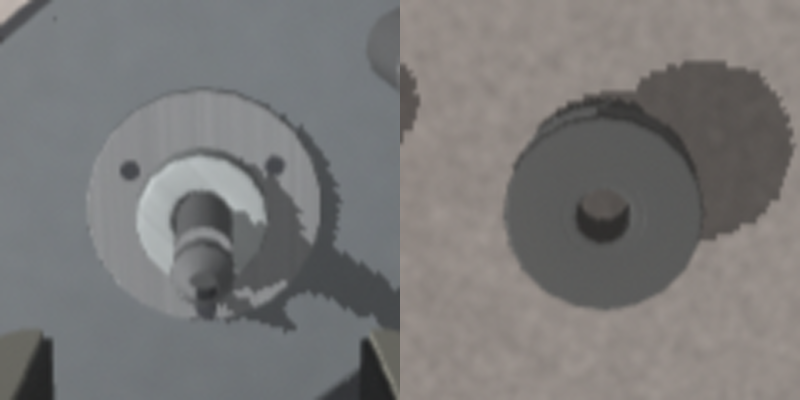

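```bash
python3 - <<'E'
from h import *
import pickle
c4,c5=pickle.load(open('c45.pkl','rb'))
p=onz(c5,(280.9,207.5),.040); print(p)
R=[np.pi,0,0]
ctrl.move_linear([*p,.06],R,feed=.25)
h=ctrl.move_linear([*p,.004],R,feed=.08,max_force=12); s=ctrl.read_state(); print(h,s['tool_pos'])
ctrl.gripper_to(0.,30); s=ctrl.read_state(); print(s['grip_width']*93,s['tool_pos'])
ctrl.move_linear([*p,.19],R,feed=.25)
A=np.array([.5779,.0131])
ctrl.move_ptp([*A,.19],[np.pi,0,.0]); ctrl.sleep(.1)
s=ctrl.read_state(); c=ctrl.calibration('wrist'); im=cap('wrist','w6'); pickle.dump(c,open('c6.pkl','wb'))
print(s['clock'],s['grip_width']*93,s['tool_pos'],s['contact_force'])
cv2.imwrite('pics/z6.png',cv2.resize(im[140:300,170:394],(700,500),interpolation=cv2.INTER_CUBIC))
E
```

```text
[ 0.53938966 -0.30136869]
False [ 0.53962531 -0.30151332  0.00437894]
63.69713628139901 [ 0.53949721 -0.3014493   0.0043256 ]
19.025 63.65298268637123 [0.57799454 0.0119495  0.189819  ] [ 1.32077165  0.40570041 -2.00988177]
```

View pics/z6.png

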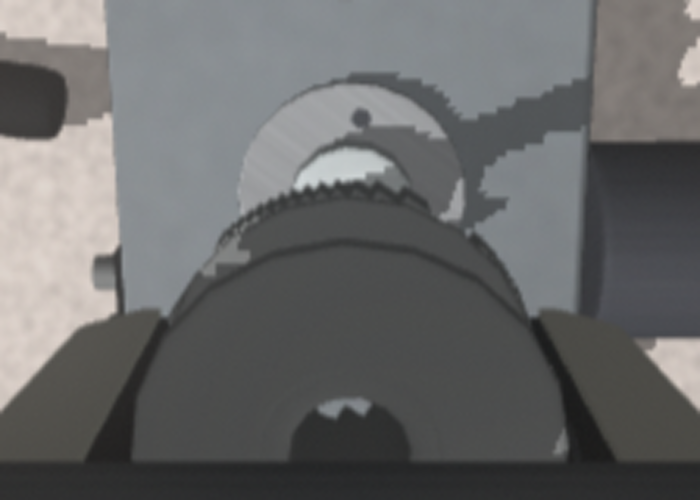

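```bash
python3 - <<'E'
from h import *
import pickle
c=pickle.load(open('c6.pkl','rb')); t=np.array(ctrl.read_state()['tool_pos'])
b=onz(c,(282,285.9),.2255); off=b-t[:2]; print('off',off)
R=[np.pi,0,0]; p=np.array([.5791,.0123])-np.array([0,off[1]]) 
print(p)
ctrl.move_linear([*p,.150],R); ctrl.sleep(.1); s=ctrl.read_state(); f0=np.array(s['contact_force']); p=p+(p-np.array(s['tool_pos'][:2]))*.8
print(s['tool_pos'],p)
for i in range(6):
    z=ctrl.read_state()['tool_pos'][2]
    ctrl.move_linear([*p,min(z+.001,.15)],R,feed=.05)
    h=ctrl.move_linear([*p,.092],R,feed=.06,max_force=8)
    s=ctrl.read_state(); f=np.array(s['contact_force'])-f0; print(h,p,s['tool_pos'],f,s['clock'])
    if not h or s['tool_pos'][2]<.095: break
    p=p+.0008*f[:2]/max(np.linalg.norm(f[:2]),1)
E
```

```text
off [ 0.00070628 -0.00105586]
[0.5791     0.01335586]
[0.57953759 0.01320591 0.15120645] [0.57874992 0.01347582]
False [0.57874992 0.01347582] [0.57868037 0.01334093 0.09194664] [-0.28065803 -3.05934278 -2.59715101] 20.9583
```

```bash
python3 - <<'E'
from h import *
a=np.array([.5787,.0120]); o=np.array([0,-.00106])
f0=np.array(ctrl.read_state()['contact_force'])
for i in range(14):
    y=.12*i; C,S=np.cos(y),np.sin(y); p=a-np.array([[C,-S],[S,C]])@o; R=[np.pi,0,y]
    ctrl.move_linear([*p,.0862],R,feed=.03) if i==0 else ctrl.move_linear([*p,.0862],R,feed=.01)
    h=ctrl.move_linear([*p,.0775],R,feed=.05,max_force=7)
    s=ctrl.read_state(); f=np.array(s['contact_force'])-f0; print(round(y,2),h,np.round(s['tool_pos'],4),np.round(f,1),s['ft_torque'].round(2) if hasattr(s['ft_torque'],'round') else s['ft_torque'],round(s['clock'],2),flush=True)
    if s['tool_pos'][2]<.0805: break
    if s['clock']>42: break
E
```

```text
0.0 True [0.579  0.013  0.0771] [0.2 4.2 8. ] [-0.14 -0.04 -0.  ] 21.57
```

```bash
python3 - <<'E'
from h import *
s=ctrl.read_state(); t=np.array(s['tool_pos']); 
ctrl.gripper_to(0.80); ctrl.move_linear([*t[:2],.17],[np.pi,0,0],feed=.15)
ctrl.gripper_to(0.0,30)
ctrl.move_linear([.579,.028-.035,.26],[np.pi,0,0],feed=.25);ctrl.sleep(.1)
c=ctrl.calibration('wrist'); im=cap('wrist','w7'); sd=cap('side','s7')
print(ctrl.read_state()['clock'])
u,v=proj(c,[.58,.04,.11]).astype(int)
u2,v2=proj(ctrl.calibration('side'),[.58,.03,.1]).astype(int)
z=lambda a:cv2.resize(a,(400,400),interpolation=cv2.INTER_CUBIC)
v=max(v,80); cv2.imwrite('pics/z7.png',np.hstack([z(im[v-80:v+80,u-80:u+80]),z(sd[v2-45:v2+45,u2-45:u2+45])])); print(u,v,u2,v2)
import pickle; pickle.dump(c,open('c7.pkl','wb'))
E
```

```text
24.7167
282 151 277 207
```

View pics/z7.png

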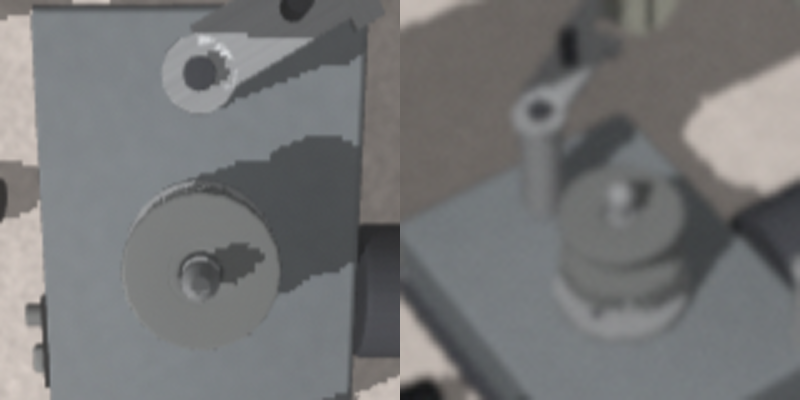

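```bash
python3 - <<'E'
from h import *
import pickle
c=pickle.load(open('c7.pkl','rb')); print('pv',onz(c,(282.8,99.8),.121),'peg',onz(c,(319.2,74.2),.136))
pv=np.array([.5785,.0868]); r=.040
def pose(deg,d):
    a=np.radians(deg); u=np.array([np.cos(a),np.sin(a)]); t=np.array([-u[1],u[0]])
    return pv+r*u+d*t, a
p,a=pose(32.7,.024)
ctrl.move_ptp([*p,.19],[np.pi,0,a])
h=ctrl.move_linear([*p,.126],[np.pi,0,a],feed=.12,max_force=10); print('down',h,ctrl.read_state()['tool_pos'])
if not h:
  for g in list(range(30,-80,-12))+[-80,-86,-92,-96]:
    p,a=pose(g,.0125)
    h=ctrl.move_linear([*p,.126],[np.pi,0,a],feed=.06,max_force=12)
    s=ctrl.read_state(); print(g,h,np.round(s['tool_pos'],4),np.round(s['contact_force'],1),round(s['clock'],2),flush=True)
    if h: break
E
```

```text
pv [0.58002983 0.08650437] peg [0.61076443 0.1057829 ]
down False [0.59952765 0.12838848 0.12679108]
30 False [0.6072 0.1172 0.1262] [-0.5  0.2  1. ] 26.44
18 False [0.6126 0.111  0.126 ] [ 0.   0.3 -0.2] 26.8
6 False [0.6168 0.1035 0.126 ] [-0.2 -1.1  0.2] 27.16
-6 False [0.6195 0.0951 0.126 ] [0.3 0.1 0.9] 27.52
-18 False [0.6203 0.0864 0.126 ] [0.4 0.6 0. ] 27.88
-30 False [0.6193 0.0777 0.126 ] [0.1 0.5 0.4] 28.23
-42 False [0.6165 0.0695 0.126 ] [-0.9 -0.5  0.2] 28.59
-54 False [0.6121 0.062  0.126 ] [-0.5  0.4  0.2] 28.95
-66 False [0.6062 0.0555 0.126 ] [0.4 0.8 0.2] 29.31
-78 False [0.5991 0.0505 0.126 ] [-0.   0.4 -0. ] 29.67
-80 False [0.5979 0.0498 0.126 ] [ 0.4  1.2 -0.2] 29.92
-86 True [0.5949 0.048  0.1261] [ 8.6  0.7 -0.2] 30.12
```

```bash
python3 - <<'E'
from h import *
import pickle
s=ctrl.read_state(); t=np.array(s['tool_pos']); R=[np.pi,0,np.radians(-86)]
h=ctrl.move_linear([t[0]-.006,t[1],t[2]],R,feed=.02,max_force=15); s=ctrl.read_state(); print(h,s['tool_pos'],s['contact_force'])
t=np.array(s['tool_pos'])
ctrl.move_linear([t[0]+.012,t[1],t[2]],R,feed=.08); ctrl.move_linear([t[0]+.012,t[1],.2],R,feed=.25)
ctrl.move_linear([.579,.0,.27],[np.pi,0,0],feed=.25);ctrl.sleep(.1)
c=ctrl.calibration('wrist'); im=cap('wrist','w8'); sd=cap('side','s8')
pv=onz
print(ctrl.read_state()['clock'])
u,v=proj(c,[.58,.04,.11]).astype(int); v=max(v,60)
z=lambda a:cv2.resize(a,(400,400),interpolation=cv2.INTER_CUBIC)
cv2.imwrite('pics/z8.png',np.hstack([z(im[v-60:v+60,u-60:u+60]),z(sd[165:245,235:315])])); print(u,v)
pickle.dump(c,open('c8.pkl','wb'))
E
```

```text
True [0.59485966 0.04805312 0.12616376] [ 9.48596367  0.58666622 -3.09160447]
32.9333
282 157
```

View pics/z8.png

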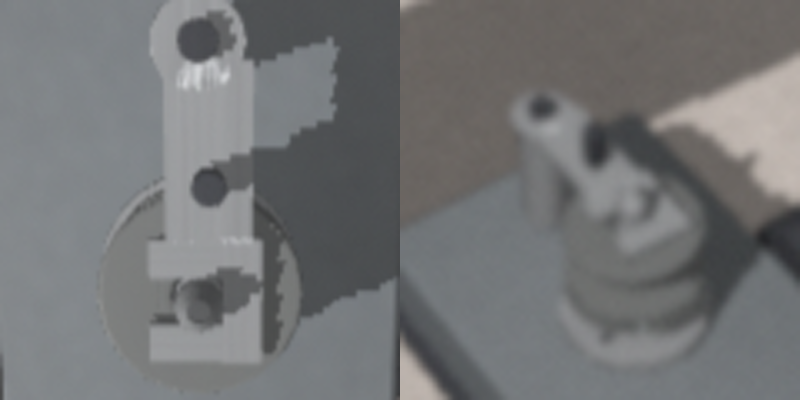

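```bash
python3 -c "
from workcell import ctrl
ctrl.hand_in(); print(ctrl.read_state()['clock'])"
```

```text
the job is handed in; nothing more can be done
the job is handed in; nothing more can be done
```

The winder is set up as asked, and I handed the job in at about 33 s of the 72 s allowed. The thin collar went on the spindle first, then the 64 mm reel, and last I pushed the keeper home by its peg.

- **Collar:** On the first try it caught on the spindle nose. I moved it about 1 mm the way the force pushed and it slid on freely. A picture afterwards showed it lying flat on the disc, inside the dog.
- **Reel:** It dropped to its fully seated height at the first angle tried, so no turning was needed. The underside was at about 73 mm, where 80 mm would have meant it was still riding on the dog. The only resistance came at that seated height, about 8 N.
- **Keeper:** It stopped firmly with the peg at its home position, about 3 mm to +x of the spindle axis. A second push of up to 15 N moved it no more than about 0.1 mm. The last wrist and side pictures show the notch round the neck, over the reel, with the arm clear.
- **Not measured:** I never saw the dog in its slot directly. I infer it from the seated height and from the keeper closing over the reel.
- **Bystanders:** I did not touch the thick collar, the look-alikes or the other bench items. I took no final overall picture to confirm they are still in place.

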